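# Zero the bench thickness gauge on the set-up bar

## Task

Set the bench thickness gauge to zero on the brass set-up bar: slide the bar flat along the gauge's base until it lies under the measuring foot and has lifted it, and leave it there. Then turn the knurled scale ring until the broad zero line on the dial lies right under the pointer. Hold the ring alone, without gripping or pressing on the case below it or the glass rim above it, leave the other things where they are, and let go of everything at the end.

Things in the scene. Friction and masses are not known exactly. Their poses are not given: they have to be found in the camera images.
- gauge: bench thickness gauge: grey cast C-frame, heavy, does not move, dial facing up. Origin on the worktop below the centre of dial and foot; x points from the open front to the column at the back, z up. Base 72 mm wide (y), x = -75 mm (front edge) to +95 mm, flat top at z = 10 mm, clear up to the column at x = +62 mm. Its arm lies at z = 36 to 47 mm; highest point: the glass rim, 73 mm
- gauge_case: fixed round steel case of the dial, just below the scale ring and as wide as it: diameter 60 mm, z = 46.5 to 57 mm above the worktop. Origin as gauge. Not to be touched
- glass_rim: fixed bright rim with the glass, just above the scale ring and narrower: diameter 53 mm, z = 68 to 73 mm above the worktop. Origin as gauge. Not to be touched
- ring_center (a point): centre of the knurled scale ring, on the dial's axis, 63 mm above the worktop. Ring 60 mm in diameter, 10 mm high (z = 58 to 68 mm), standing 3.5 mm out beyond the glass rim above, flush with the case 1 mm below. Grip it across its diameter at any yaw, fingertips ending between z = 59 and 64 mm. The point turns with the ring; its x points to the zero line
- scale_ring (a joint): angle of the scale ring about the vertical (rad), counter-clockwise from above positive; at 0 the zero line points along the gauge's +x. It can turn over a full turn either way from any start, with a friction of 0.05 N m, and stays where it is left
- zero_mark (a point): point on the broad black zero line of the white dial (the only broad line, 9 mm long; 49 thin lines divide the rest, 7.2 degrees apart), 20 mm from the axis, 68 mm above the worktop; turns with the ring
- pointer (a joint): angle of the black pointer (rad), counter-clockwise from above positive; at 0 it points along the gauge's +x. Geared to the foot: it turns clockwise 0.628 rad per mm of lift, to about -1.57 with the bar under the foot. The zero line lies under it when scale_ring equals pointer or differs by whole turns
- pointer_tip (a point): point on the pointer's long thin end, 20 mm from the axis, 70 mm above the worktop (the short broad end is its tail)
- foot_face (a point): centre of the measuring foot's flat underside, on the dial's axis; at rest 19.5 mm above the worktop, that is 9.5 mm above the base. The flat is 12 mm across, with a bevel round it that rises 4 mm to a diameter of 30 mm, so that a 12 mm bar pushed level along the base rides under it
- foot (a joint): lift of the foot (m), 0 at rest, at most 0.006; a spring presses it down with about 2 N. With the bar fully under it: 0.0025
- bar: brass set-up bar, 90 x 12 x 12 mm, 0.11 kg, lying on the worktop at the right. Origin at the centre of its underside, x along its length, z up. Its leading end should pass the gauge's axis by 6 mm or more; with 12 mm past it, and the bar along the gauge's x, its trailing end lies 78 mm before the axis, clear of the dial, where fingers can hold it
- thin_offcut: flat wood offcut, 100 x 42 x 12 mm, a bystander to be left alone. Origin at the centre of its underside
- tape: tape measure, 82 x 44 x 68 mm, a bystander to be left alone. Origin at the centre of its underside
- block_offcut: square wood offcut, 75 x 38 x 38 mm, a bystander to be left alone. Origin at the centre of its underside

How it is judged:
On the way, in this order (a step that is already met when the one before it is completed fails the run):
1. the bar lies flat on the gauge's base under the foot, has lifted it, and is let go (value of joint foot between 0.0021 and 0.003 m and contact force between bar and foot above 0.5 N and z of bar in the frame of gauge between 0.008 and 0.012 m and contact force between bar and the fingers below 0.1 N), for 0.2 s.
2. the zero line of the dial lies under the pointer (horizontal distance between zero_mark and pointer_tip below 0.0025 m), for 0.2 s.
At the end, for the whole second after the job is handed in: The bar lies at rest, flat on the gauge's base, with the foot resting on its top (foot lifted 2.1 to 3.0 mm), and the zero line is under the pointer: the two points 20 mm from the axis are within 2.5 mm of each other, which is one division of the scale; ring still (value of joint foot between 0.0021 and 0.003 m and contact force between bar and foot above 0.5 N and z of bar in the frame of gauge between 0.008 and 0.012 m and horizontal distance between zero_mark and pointer_tip below 0.0025 m and velocity of joint scale_ring between -0.05 and 0.05 rad/s and linear speed of bar below 0.01 m/s); the robot touches nothing.
It fails at once if the robot grips or presses the dial's case or its glass rim (over 4 N) (contact force between any of the fingers, the arm and gauge_case above 4 N or contact force between any of the fingers, the arm and glass_rim above 4 N).
It fails at once if a bystander is shifted by more than 20 mm (distance of any of thin_offcut, tape, block_offcut from where it was at the start of the episode above 0.02 m).
It also fails if it takes over 61 s, if anything falls off the work surface, if the arm or the gripper's body presses on something with over 40 N, if the wrist force passes 120 N, or if a joint passes its speed limit or range.

## Robot

A 6-joint arm with a two-finger parallel gripper is mounted at the origin on a cart in front of the work surface, level with it; the furniture and walls round the work are solid. World frame = base frame: x ahead of the robot, y to its left, z up, the work surface at z = 0. Lengths are in m, angles in rad, forces in N, time in s.
With the tool pointing down it reaches from about 0.375 to 0.975 m from the base axis. Payload 3.8 kg.
Tool frame: the origin (TCP) lies at the very end of the fingers, on their centre line; the grasp point (between the pads) lies bot.hold_point_z behind it (bot.hold_point_z is the distance from the TCP to the grasp point, in m); z points along the fingers, y is the line along which they close (so a half turn about z gives the same grasp; the last joint's range is limited). The gripper opens to 85 mm and grips with 20 to 120 N. Pads are 22 mm wide; open, the fingers measure 114 mm over their backs; the gripper's body (76 mm by 85 mm) begins 54 mm behind the grasp point. The pads swing forward as they close: fully open they stand 13 mm farther back than shut.
Start: joints at [-1.296, 0.264, 1.604, -0, 1.274, -0.037], TCP at [0.207, -0.642, 0.231] pointing down, gripper open.
Joint ranges: [-2.63, 2.63], [-0.94, 2.18], [0.31, 2.57], [-1.31, 4.45], [0, 2.66], [-2.55, 2.55]. Speed limits (rad/s): [2.57, 2.57, 3.14, 3.14, 3.14, 3.14].

## Interface

Orientations are given as a rotation vector (axis times angle).
In Python, from workcell import bot gives the robot as it stands.
- The arm moves only by the tool jog_arm, called as name(argument=value, ...) on one line, values as JSON. Schema: {"type":"object","properties":{"steps":{"type":"array","items":{"type":"array","prefixItems":[{"type":"array","items":{"type":"number"},"minItems":3,"maxItems":3},{"type":"number"}],"minItems":2,"maxItems":2},"minItems":1,"maxItems":5},"finger_gap":{"type":"number"},"clamp_n":{"type":"number"},"only":{"type":"string"},"quiet":{"type":"boolean"},"lines":{"type":"string"}},"required":["steps"],"additionalProperties":false}. steps is a list of rows, 1 to 5 of them, each written [[dx, dy, dz], turn]: dx, dy, dz in m, then a turn about the tool's z in rad; each row shifts and turns the commanded pose from where the row before left it, along the tool's axes as they then stand; what a row does not reach is not made up. A row lasts 1/8 s, in which the tool goes at most 0.0625 m and 0.188 rad, less where a joint would pass 70% of its speed; a pose out of reach is approached as far as the arm can. finger_gap is the opening from 0.0 (shut) to 1.0 (fully open), set as the call begins (left out keeps the last). The fingers move at their own pace and stop on an object; clamp_n is the grip in N (left out, the last holds). Time passes only in rows, so rows that do not move let the fingers close. The tool returns the time, the measured TCP pose, the force, the opening and the grip force at its end. only (a regular expression) keeps the lines of the reply that match it, lines (a string "A,B") keeps lines A to B, and quiet returns only ok. Input that does not fit is refused with a message, and nothing moves.
- bot.read_state(): the state, without advancing time (a new reading comes with each control period).
- bot.read_camera(name): name is "side" or "top" or "wrist"; returns the picture (400x640x3 uint8, red, green, blue); there is no depth.
- bot.camera_info(name): a dict with "intrinsics" (3x3 intrinsics, pixels), "extrinsics" (4x4, takes a point from camera to world coordinates). Camera axes: x right, y down, z forward; pixel columns grow to the right and rows downward; lengths in m; the calibration is good to about 2 mm. A picture is of the moment at which its call begins: read the wrist's pose just before it. camera_info takes no time and is no camera call; for the wrist camera it gives the pose at the moment of the call.
- bot.finish_job(): hands the job in; it is judged then, once.
The state is a dict: "time": time; "q": joint angles; "joint_vel": joint speeds; "joint_torque": joint torques, N m; "tool_pos": TCP position; "tcp_rot": TCP orientation; "wrist_force": force on the tool from outside, world axes, zero at the start; "torque": the same for the moment, N m; "width": opening from 0.0 (shut) to 1.0 (fully open); "grip_force": force on a finger pad.
Only numpy, scipy, OpenCV 4.12 (cv2) and the standard library are available. Lean on these libraries where they do the work, as an engineer would, in place of code of your own. Each camera call takes 0.05 s, during which the arm holds its last target. There are 200 camera calls.

## Working session

There is one attempt and no reset: what is moved stays moved. The work goes in short steps, Python scripts to look and compute and a tool call to move; the robot and the scene stay as the last step left them, time stands still between calls to the robot, and variables do not carry over. Pictures are saved under pics/ and viewed, at most 10 in all, crops included, and the job is handed in when it is done.

```bash
ls; mkdir -p pics
```

Run:
```python
from workcell import bot
import cv2
print(bot.hold_point_z)
s=bot.read_state();print(s)
for n in("top","side"):
    im=bot.read_camera(n);cv2.imwrite(f"pics/{n}0.png",im[:,:,::-1])
    i=bot.camera_info(n);print(n,i["intrinsics"],i["extrinsics"])
```

```text
pics
workcell.py
0.0187
{'time': 0.0, 'q': array([-1.29589780e+00,  2.64754011e-01,  1.60536426e+00, -2.35714773e-05,
        1.27366184e+00, -3.69070143e-02]), 'joint_vel': array([ 0.00151452,  0.0006497 ,  0.00292978,  0.0013613 , -0.00096164,
       -0.00026631]), 'joint_torque': array([-1.74529701e-03, -5.15116954e+01, -3.67314041e+01, -8.42474105e-05,
        1.29637920e-02, -2.28903104e-05]), 'tool_pos': array([ 0.2068675 , -0.64177011,  0.22996668]), 'tcp_rot': array([-3.10134593e+00, -4.87475220e-01,  4.42747836e-04]), 'wrist_force': array([-0.12869342, -0.4143031 ,  0.6622489 ]), 'torque': array([ 0.0167429 ,  0.0212898 , -0.04135368]), 'grip_force': 0.0, 'width': 1.0029256710848216}
top [[375.45604519   0.         320.23555737]
 [  0.         375.45604519 201.66707574]
 [  0.           0.           1.        ]] [[ 0.00923291 -0.99826424  0.05816582  0.50576671]
 [-0.9999261  -0.00967707 -0.00735902 -0.16357269]
 [ 0.00790913 -0.05809357 -0.99827981  0.91988956]
 [ 0.          0.          0.          1.        ]]
side [[375.38184118   0.         320.9514374 ]
 [  0.         375.38184118 195.40057688]
 [  0.           0.           1.        ]] [[ 0.99979157 -0.01728492 -0.01086504  0.58721655]
 [-0.00328305 -0.66136941  0.75005315 -0.85519513]
 [-0.02015042 -0.74986114 -0.66128831  0.6638434 ]
 [ 0.          0.          0.          1.        ]]
```
View pics/top0.png

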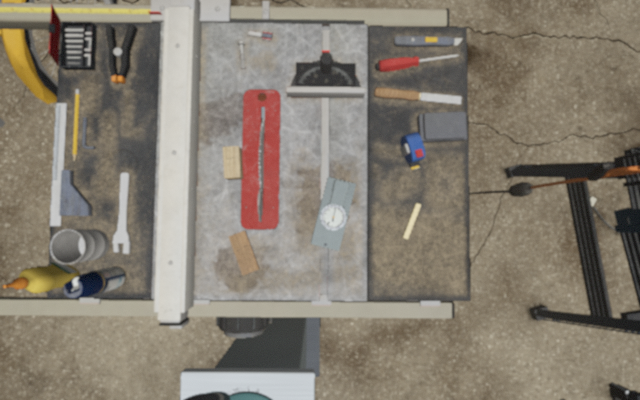

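View pics/side0.png

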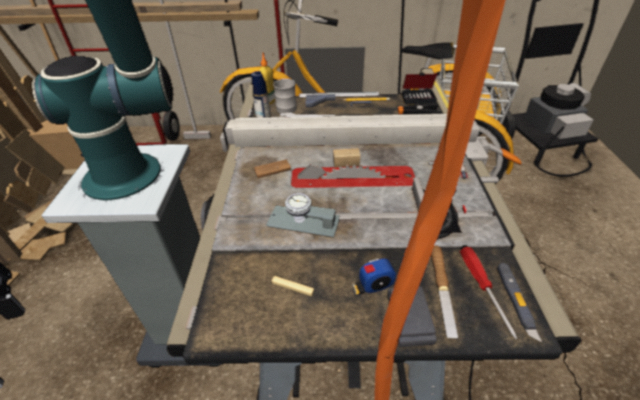

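Top view: the dial is at about (333,217), with the base running from (322,247) at the front to (345,180) at the column. The bar is at (412,221) and the tape at (414,150). Next I measure these.

Create h.py:
```python
from workcell import bot
import numpy as np, cv2
from scipy.spatial.transform import Rotation as R
def ray(info,px,z):
    K,E=info["intrinsics"],info["extrinsics"]
    px=np.atleast_2d(px).astype(float)
    d=np.c_[(px-K[:2,2])/K[0,0],np.ones(len(px))]@E[:3,:3].T
    o=E[:3,3]; return o+d*((z-o[2])/d[:,2])[:,None]
def proj(info,P):
    K,E=info["intrinsics"],info["extrinsics"]
    p=(np.atleast_2d(P)-E[:3,3])@E[:3,:3]
    return p[:,:2]/p[:,2:]*K[0,0]+K[:2,2]
def tool(): 
    s=bot.read_state(); return s["tool_pos"],R.from_rotvec(s["tcp_rot"])
def go(p,yaw=None):
    """offset in tool axes to world point p; turn about tool z so tool y has world yaw"""
    t,r=tool(); d=r.inv().apply(np.array(p)-t); y=r.apply([0,1,0]); a=np.arctan2(y[1],y[0])
    turn=None if yaw is None else -((yaw-a+np.pi/2)%np.pi-np.pi/2)
    print("tcp",t.round(4),"ytool yaw",round(a,3),"delta",d.round(4),"turn",turn)
```

Run:
```python
from h import *
im=cv2.imread("pics/top0.png");i=bot.camera_info("top")
hsv=cv2.cvtColor(im,cv2.COLOR_BGR2HSV)
def big(m,x0,x1,y0,y1):
    mm=np.zeros_like(m);mm[y0:y1,x0:x1]=m[y0:y1,x0:x1]
    c=max(cv2.findContours(mm,0,1)[0],key=cv2.contourArea);return c,mm
c,_=big(cv2.inRange(hsv,(15,50,150),(40,255,255)),395,430,195,245)
r=cv2.minAreaRect(c);b=ray(i,cv2.boxPoints(r),.012);print("bar",b.mean(0),b)
c,_=big(cv2.inRange(hsv,(0,0,200),(180,60,255)),315,350,198,236)
r=cv2.minAreaRect(c);print("dial px",r,ray(i,r[0],.068))
print(hsv[240,325],hsv[190,345],hsv[217,345],hsv[240,350])
m=cv2.inRange(hsv,(85,25,100),(110,120,200))
c,mm=big(m,300,362,170,255);r=cv2.minAreaRect(c);print("base",r,ray(i,cv2.boxPoints(r),.01))
t,rr=tool();print(rr.as_matrix().round(3));w=bot.camera_info("wrist");print(w)
```

```text
bar [ 0.51418753 -0.39251976  0.012     ] [[ 0.4732253  -0.36792875  0.012     ]
 [ 0.56096105 -0.40119939  0.012     ]
 [ 0.55512199 -0.41715353  0.012     ]
 [ 0.46744177 -0.38379735  0.012     ]]
dial px ((332.5689392089844, 216.67239379882812), (18.186960220336914, 17.35650634765625), 41.6335334777832) [[ 0.52158337 -0.19814113  0.068     ]]
[ 93  16 160] [ 93  16 160] [101  11 192] [ 20  34 156]Traceback (most recent call last):
  File "<stdin>", line 13, in <module>
  File "<stdin>", line 6, in big
ValueError: max() iterable argument is empty
```

jog_arm(steps=[[[0.045,-0.037,0],0],[[0.045,-0.037,0],0],[[0.045,-0.037,0],0],[[0.045,-0.037,0],0],[[0.045,-0.037,0],0]], finger_gap=1.0)

```text
time: 0.72
tool_pos: [0.365, -0.3955, 0.2308]
tcp_rot: [-3.103, -0.487, 0.0]
wrist_force: [0.6, 0.7, -0.1]
width: 1.001
grip_force: 0.0
```

jog_arm(steps=[[[0.045,-0.037,0],0],[[0.045,-0.037,0],0],[[0,0,0],0.18],[[0,0,0],0.18],[[0,0,0],0.17]])

```text
time: 1.35
tool_pos: [0.4273, -0.2986, 0.2308]
tcp_rot: [-3.122, 0.349, 0.001]
wrist_force: [-1.0, 0.3, -0.1]
width: 1.0
grip_force: 0.0
```

jog_arm(steps=[[[0,0,0],0.12],[[0,0,0],0]])

```text
time: 1.6
tool_pos: [0.4271, -0.299, 0.2308]
tcp_rot: [-3.097, 0.527, 0.001]
wrist_force: [-0.0, 0.5, 0.5]
width: 0.998
grip_force: 0.0
```

Run:
```python
from h import *
t,r=tool();w=bot.camera_info("wrist")
im=bot.read_camera("wrist");cv2.imwrite("pics/w1.png",im[:,:,::-1])
E=w["extrinsics"];print(w["intrinsics"]);print("cam in tool",r.inv().apply(E[:3,3]-t), (r.inv().as_matrix()@E[:3,:3]).round(3))
np.savez("w1.npz",K=w["intrinsics"],E=E)
go([.514,-.3925,.2],-.363+np.pi/2)
print(proj(w,[[.514,-.3925,.012],[.5216,-.198,.068]]),bot.read_state()["q"])
```

```text
[[306.30743453   0.         323.12702624]
 [  0.         306.30743453 198.03469312]
 [  0.           0.           1.        ]]
cam in tool [ 0.08253151 -0.00058574 -0.14231883] [[ 0.001 -0.947 -0.322]
 [ 1.     0.001  0.001]
 [-0.    -0.322  0.947]]
tcp [ 0.4272 -0.2991  0.2309] ytool yaw -1.907 delta [0.1128 0.0596 0.0308] turn 0.027070906349537793
[[378.57770595  64.18228844]
 [193.2762705  122.73418478]] [-6.58644739e-01 -2.73063892e-02  1.92849734e+00  2.24272223e-05
  1.24109254e+00  1.24807334e+00]
```

View pics/w1.png

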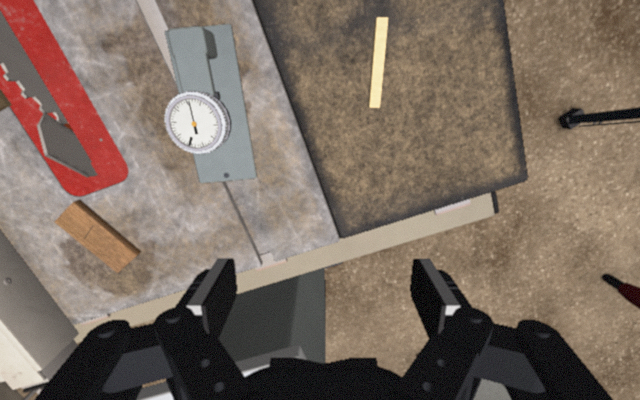

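Wrist view: the dial is at (197,122) and the bar at (379,62). The base corners are near (202,183), (257,179), (232,24) and (167,30). I measure these more precisely now.

Run:
```python
from h import *
z=np.load("w1.npz");i=dict(intrinsics=z["K"],extrinsics=z["E"])
im=cv2.imread("pics/w1.png");hsv=cv2.cvtColor(im,cv2.COLOR_BGR2HSV)
m=cv2.inRange(hsv,(15,50,150),(40,255,255));m[:, :350]=0;m[130:]=0;m[:,410:]=0
c=max(cv2.findContours(m,0,1)[0],key=cv2.contourArea)
w=ray(i,c[:,0,:],.012)[:,:2]*1000; r=cv2.minAreaRect(w.astype(np.float32));b=cv2.boxPoints(r);print("bar mm",r)
e=b[1]-b[0],b[2]-b[1];L=max(e,key=np.linalg.norm);print("yaw",np.arctan2(L[1],L[0]))
print(hsv[165,225],hsv[60,185],hsv[170,270],hsv[100,150])
m=cv2.inRange(hsv,(85,35,60),(110,140,200));m[:,:155]=0;m[:,262:]=0;m[195:]=0
m=cv2.morphologyEx(m,cv2.MORPH_OPEN,np.ones((3,3)))
c=max(cv2.findContours(m,0,1)[0],key=cv2.contourArea)[:,0,:]
# bottom edge & right edge (worktop-level base outline top z=.01)
w=ray(i,c,.010)[:,:2]*1000;r=cv2.minAreaRect(w.astype(np.float32));print("base",r,cv2.boxPoints(r))
rt=c[(c[:,0]>228)&(c[:,1]>130)&(c[:,1]<172)]; W=ray(i,rt,.01)[:,:2];vx=cv2.fitLine((W*1000).astype(np.float32),cv2.DIST_HUBER,0,.01,.01).ravel();print("right edge",vx,np.arctan(vx[1]/vx[0]))
cr=cv2.HoughCircles(cv2.GaussianBlur(cv2.cvtColor(im,6),(3,3),0)[80:165,150:245],cv2.HOUGH_GRADIENT,1,50,param1=120,param2=20,minRadius=22,maxRadius=40);print(cr)
for x in cr[0][:1]: print(ray(i,x[:2]+[150,80],.066))
cv2.imwrite("pics/c1.png",np.hstack([cv2.resize(im[10:200,150:270],None,fx=3,fy=3),cv2.resize(cv2.merge([m]*3)[10:200,150:270],None,fx=3,fy=3)]))
```

```text
bar mm ((513.798828125, -392.0901184082031), (13.868313789367676, 91.00151062011719), 68.53661346435547)
yaw -0.37460652
[ 98  17 164] [ 95  20 154] [ 17  49 156] [ 13  62 131]Traceback (most recent call last):
  File "<stdin>", line 11, in <module>
ValueError: max() iterable argument is empty
```

Run:
```python
from h import *
z=np.load("w1.npz");i=dict(intrinsics=z["K"],extrinsics=z["E"])
im=cv2.imread("pics/w1.png");hsv=cv2.cvtColor(im,cv2.COLOR_BGR2HSV)
print(im[165,225],im[60,185],im[170,270],im[100,150],im[60,250],im[190,220])
b=cv2.GaussianBlur(im,(3,3),0).astype(int)
m=((b[:,:,0]-b[:,:,2]>=5)).astype(np.uint8)*255;m[:,:155]=0;m[:,264:]=0;m[195:]=0;m[:15]=0
m=cv2.morphologyEx(m,cv2.MORPH_OPEN,np.ones((3,3)))
c=max(cv2.findContours(m,0,1)[0],key=cv2.contourArea)[:,0,:]
w=ray(i,c,.010)[:,:2]*1000;r=cv2.minAreaRect(w.astype(np.float32));print("base",r,cv2.boxPoints(r))
rt=c[(c[:,0]>228)&(c[:,1]>40)&(c[:,1]<172)]; W=ray(i,rt,.01)[:,:2];vx=cv2.fitLine((W*1000).astype(np.float32),cv2.DIST_HUBER,0,.01,.01).ravel();print("right edge",vx,np.arctan(vx[1]/vx[0]))
fr=c[(c[:,0]>208)&(c[:,0]<250)&(c[:,1]>165)]; W=ray(i,fr,.01)[:,:2];vx=cv2.fitLine((W*1000).astype(np.float32),cv2.DIST_HUBER,0,.01,.01).ravel();print("front edge",vx,np.arctan(-vx[0]/vx[1]))
cr=cv2.HoughCircles(cv2.GaussianBlur(cv2.cvtColor(im,6),(3,3),0)[80:165,150:245],cv2.HOUGH_GRADIENT,1,50,param1=120,param2=20,minRadius=22,maxRadius=40);print(cr)
for x in cr[0][:1]: print(ray(i,x[:2]+[150,80],.066))
cv2.imwrite("pics/c1.png",np.hstack([cv2.resize(im[10:200,150:270],None,fx=3,fy=3),cv2.resize(cv2.merge([m]*3)[10:200,150:270],None,fx=3,fy=3)]))
```

```text
[164 161 153] [154 152 142] [126 143 156] [ 99 113 131] [120 132 146] [140 148 161]
base ((530.5025634765625, -202.43270874023438), (68.52494049072266, 165.63058471679688), 75.64061737060547) [[ 441.77728 -215.08633]
 [ 602.23346 -256.16324]
 [ 619.22784 -189.77908]
 [ 458.77167 -148.70218]]
right edge [ 9.6872771e-01 -2.4812631e-01  5.1904333e+02 -2.3402353e+02] -0.2507456
front edge [ 2.4903286e-01  9.6849501e-01  4.5039120e+02 -1.8444623e+02] -0.2516815
[[[44.5 45.5 27.1]]]
[[ 0.51893644 -0.19708161  0.066     ]]
```

View pics/c1.png

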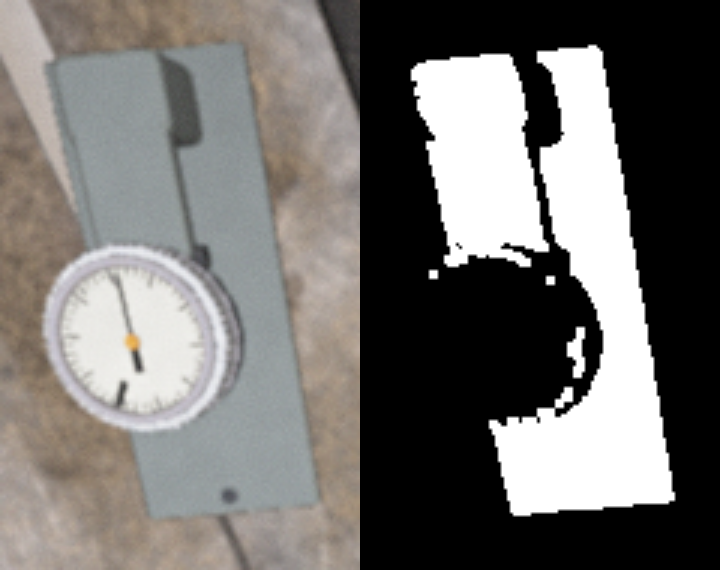

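Base yaw is -0.251 rad and the axis is at about (0.521,-0.1985). The bar centre is at (0.514,-0.392) with yaw -0.37, about 91x14 mm, as expected. The zero line is opposite the pointer, at crop (120,393), and the pointer lies along +x. Now I pick up the bar near its trailing end.

```bash
python3 -c "
from h import *
go([.4821,-.3798,.06],-.37+np.pi/2)"
```

```text
tcp [ 0.4272 -0.2991  0.2309] ytool yaw -1.907 delta [0.0786 0.0581 0.1708] turn 0.034070906349537466
```

jog_arm(steps=[[[0.0395,0.029,0.0],0],[[0.039,0.029,0.02],0],[[0,0,0.06],0.034],[[0,0,0.055],0],[[0,0,0.036],0]], finger_gap=0.6)

```text
time: 2.28
tool_pos: [0.4805, -0.3788, 0.0566]
tcp_rot: [-3.086, 0.578, 0.006]
wrist_force: [1.7, 0.3, 0.0]
width: 0.602
grip_force: 0.0
```

jog_arm(steps=[[[0,0,0],0],[[0,0,0],0]])

```text
time: 2.52
tool_pos: [0.4832, -0.3809, 0.0618]
tcp_rot: [3.087, -0.58, 0.003]
wrist_force: [-0.1, 0.1, -0.2]
width: 0.601
grip_force: 0.0
```

Run:
```python
from h import *
go([.4821,-.3798,.004],-.37+np.pi/2)
w=bot.camera_info("wrist");im=bot.read_camera("wrist");cv2.imwrite("pics/w2.png",im[:,:,::-1])
hsv=cv2.cvtColor(im,cv2.COLOR_RGB2HSV)
m=cv2.inRange(hsv,(15,50,150),(40,255,255));print(proj(w,[[.5138,-.3921,.012]]))
c=max(cv2.findContours(m,0,1)[0],key=cv2.contourArea);P=ray(w,c[:,0],.012)*1000
r=cv2.minAreaRect(P[:,:2].astype(np.float32));print(r)
t,R_=tool();q=R_.inv().apply(P/1000-t);print("bar in tool min/max",q.min(0),q.max(0))
```

```text
tcp [ 0.4832 -0.3809  0.0618] ytool yaw -1.942 delta [-0.0015 -0.0006  0.0578] turn -0.0013619202508046158
[[322.77250514 175.52915012]]
((359.95635986328125, -535.4442138671875), (86.28582000732422, 248.92034912109375), 87.05121612548828)
bar in tool min/max [-0.16413204  0.13744261  0.05036906] [0.05587346 0.26858426 0.0511204 ]
```

View pics/w2.png

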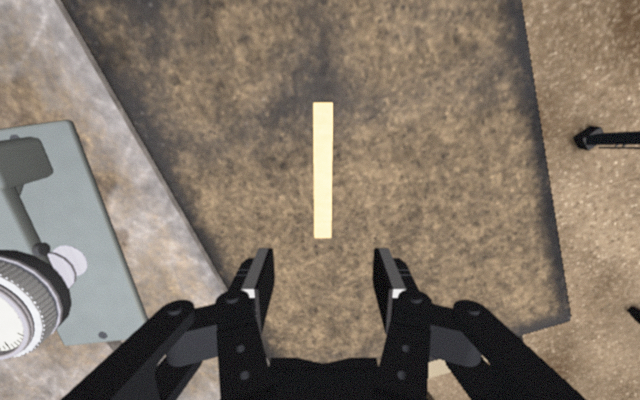

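The bar spans (322,101) to (322,238), centred between the fingers. Its trailing end is 12 mm behind the tool axis, so I descend and grip.

jog_arm(steps=[[[0,0,0.04],0],[[0,0,0.018],0],[[0,0,0],0],[[0,0,0],0]])

```text
time: 3.08
tool_pos: [0.4832, -0.3809, 0.0038]
tcp_rot: [3.086, -0.581, 0.003]
wrist_force: [0.1, -0.6, -0.5]
width: 0.602
grip_force: 0.0
```

jog_arm(steps=[[[0,0,0],0],[[0,0,0],0],[[0,0,0],0],[[0,0,0],0]], finger_gap=0.0, clamp_n=40)

```text
time: 3.58
tool_pos: [0.4829, -0.3805, 0.0033]
tcp_rot: [3.087, -0.581, 0.002]
wrist_force: [-0.9, 1.1, 5.5]
width: 0.124
grip_force: 40.5
```

jog_arm(steps=[[[0,0,-0.03],0],[[0,0,0],0]])

```text
time: 3.82
tool_pos: [0.4838, -0.3814, 0.0342]
tcp_rot: [3.085, -0.581, 0.006]
wrist_force: [0.7, -0.3, -1.3]
width: 0.123
grip_force: 39.7
```

```bash
python3 -c "
from h import *
u=np.array([np.cos(.251),-np.sin(.251)]);a=np.array([.5213,-.1985])
g=a-.102*u
go([*g,.05],-.251+np.pi/2);go([*(a-.067*u),.05])"
```

```text
tcp [ 0.4838 -0.3814  0.0342] ytool yaw -1.943 delta [-0.1328 -0.1717 -0.0166] turn -0.12119920626602632
tcp [ 0.4838 -0.3814  0.0342] ytool yaw -1.943 delta [-0.098  -0.1759 -0.0165] turn None
```

jog_arm(steps=[[[-0.05,-0.03,0],0],[[-0.05,-0.035,0],0],[[-0.035,-0.05,0],0],[[0,-0.055,0],0],[[0,0,0.008],-0.121]])

```text
time: 4.45
tool_pos: [0.4183, -0.1693, 0.0235]
tcp_rot: [-3.118, 0.382, 0.0]
wrist_force: [0.2, -0.6, -0.6]
width: 0.123
grip_force: 39.8
```

jog_arm(steps=[[[0,0,0],0],[[0,0,0],0]])

```text
time: 4.7
tool_pos: [0.4179, -0.1728, 0.0238]
tcp_rot: [-3.116, 0.397, 0.001]
wrist_force: [0.6, -0.7, -0.7]
width: 0.123
grip_force: 39.8
```

Run:
```python
from h import *
u=np.array([np.cos(.251),-np.sin(.251)]);a=np.array([.5213,-.1985])
go([*(a-.102*u),.014],-.251+np.pi/2)
w=bot.camera_info("wrist");im=bot.read_camera("wrist");cv2.imwrite("pics/w3.png",im[:,:,::-1]);np.savez("w3.npz",K=w["intrinsics"],E=w["extrinsics"])
```

```text
tcp [ 0.4179 -0.1728  0.0238] ytool yaw -1.824 delta [ 0.0046 -0.0008  0.0098] turn -0.0026438546787508344
```

View pics/w3.png

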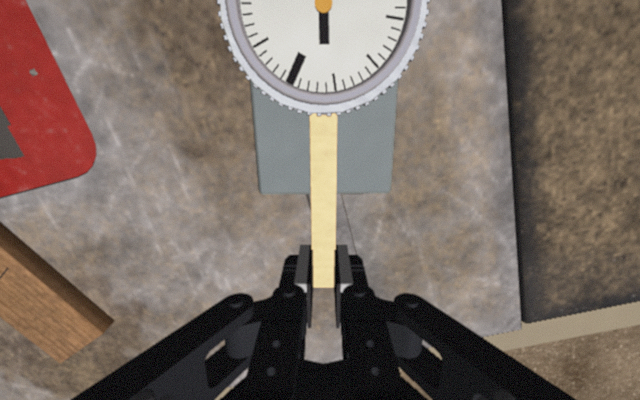

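The bar (column 323) is aligned with the base, whose front corners are at (260,193) and (391,191). The hub at (323,3) puts the axis 106 to 107 mm ahead of the tool. I lower the bar, then slide it 40.5 mm.

jog_arm(steps=[[[0,0.0005,0.006],0],[[0,0,0.0045],0],[[0,0,0],0]])

```text
time: 5.12
tool_pos: [0.418, -0.1735, 0.0135]
tcp_rot: [3.117, -0.395, -0.0]
wrist_force: [0.1, -0.4, -0.1]
width: 0.127
grip_force: 39.8
```

jog_arm(steps=[[[0.01,0,0],0],[[0.01,0,0],0],[[0.01,0,0],0],[[0.0105,0,0],0],[[0,0,0],0]])

```text
time: 5.75
tool_pos: [0.458, -0.1832, 0.0136]
tcp_rot: [-3.117, 0.393, 0.001]
wrist_force: [-1.3, 0.3, -1.1]
width: 0.127
grip_force: 39.8
```

jog_arm(steps=[[[0,0,0],0]])

```text
time: 5.88
tool_pos: [0.458, -0.1832, 0.0137]
tcp_rot: [3.117, -0.393, 0.001]
wrist_force: [0.7, -0.6, -1.5]
width: 0.126
grip_force: 39.7
```

jog_arm(steps=[[[0,0,0],0],[[0,0,0],0],[[0,0,0],0]], finger_gap=0.5)

```text
time: 6.25
tool_pos: [0.4578, -0.1834, 0.0141]
tcp_rot: [3.117, -0.394, 0.001]
wrist_force: [-0.1, 0.1, 0.3]
width: 0.498
grip_force: 0.0
```

jog_arm(steps=[[[0,0,-0.03],0],[[-0.01,0,-0.05],0],[[-0.03,0,-0.05],0],[[0,0,0],0],[[0,0,0],0]], finger_gap=1.0)

```text
time: 6.88
tool_pos: [0.4187, -0.1733, 0.1438]
tcp_rot: [3.117, -0.394, 0.002]
wrist_force: [0.3, 0.1, -1.1]
width: 1.003
grip_force: 0.0
```

Run:
```python
from h import *
t,r=tool();print(t,bot.read_state()["q"][5])
w=bot.camera_info("wrist");im=bot.read_camera("wrist");cv2.imwrite("pics/w4.png",im[:,:,::-1]);np.savez("w4.npz",K=w["intrinsics"],E=w["extrinsics"])
```

```text
[ 0.41872866 -0.1732707   0.14382665] 1.3747963351439776
```

View pics/w4.png

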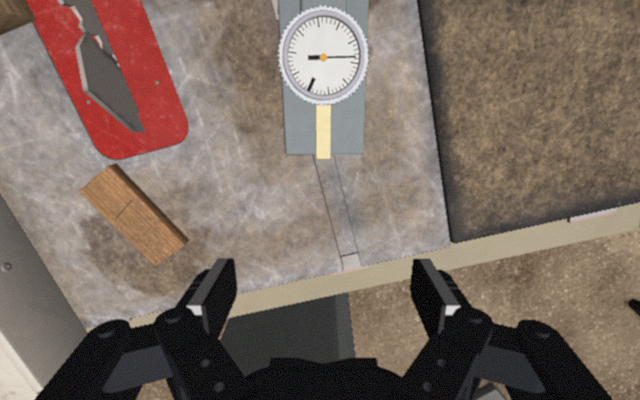

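The pointer now points to image right (-1.57), so the bar is under the foot. The zero line is at about (311,84) and the hub at (323,57). I measure the angles on the dial plane.

Create dial.py:
```python
from h import *
def dial(im,w,ax,show=True):
    hsv=cv2.cvtColor(im,cv2.COLOR_RGB2HSV)
    o=cv2.inRange(hsv,(8,140,150),(25,255,255));h0=proj(w,[*ax,.07])[0]
    yy,xx=np.mgrid[:400,:640];near=np.hypot(xx-h0[0],yy-h0[1])<25
    ys,xs=np.nonzero((o>0)&near);hub=np.array([xs.mean(),ys.mean()]);C=ray(w,hub,.071)[0,:2]
    g=im.astype(float).max(2)
    th=np.linspace(-np.pi,np.pi,720,endpoint=False)
    def dark(rs,z,band):
        tot=0
        for r_ in rs:
            P=np.c_[C[0]+r_*np.cos(th),C[1]+r_*np.sin(th),np.full(720,z)];p=proj(w,P).astype(np.float32)
            tot=tot+255-cv2.remap(g.astype(np.float32),p[:,0].reshape(-1,1),p[:,1].reshape(-1,1),1).ravel()
        k=np.ones(band)/band
        return np.convolve(np.r_[tot,tot,tot],k,'same')[720:1440]/len(rs)
    G=-.251
    wr=lambda a:(a+np.pi)%(2*np.pi)-np.pi
    pt=dark(np.arange(.007,.0135,.0005),.070,9); zl=dark(np.arange(.0155,.0245,.0005),.068,11)
    for n,s in(("pointer/tail",pt),("zero",zl)):
        q=s.copy();out=[]
        for _ in range(3):
            k=q.argmax();out.append((round(wr(th[k]-G),3),round(q[k])));q[np.abs(wr(th-th[k]))<.25]=-1
        print(n,out)
    print("axis by hub",C)
```

Run:
```python
from dial import *
z=np.load("w4.npz");w=dict(intrinsics=z["K"],extrinsics=z["E"])
im=cv2.imread("pics/w4.png")[:,:,::-1].copy()
dial(im,w,[.5213,-.1985])
b=im.astype(int);s=im[0:115,270:380]
c=cv2.HoughCircles(cv2.cvtColor(s.copy(),7),3,1,50,param1=150,param2=20,minRadius=35,maxRadius=55)
print(c, ray(w,c[0][0][:2]+[270,0],.068))
go([.5213,-.1985,.15])
```

```text
pointer/tail [(np.float64(-1.547), 129), (np.float64(1.586), 109), (np.float64(1.839), 33)]
zero [(np.float64(2.686), 164), (np.float64(-1.538), 96), (np.float64(-0.473), 68)]
axis by hub [ 0.52081511 -0.19867255]
[[[50.5 52.5 43.3]]] [[ 0.52392564 -0.19793929  0.068     ]]
tcp [ 0.4182 -0.173   0.1429] ytool yaw -1.822 delta [ 0.1062 -0.0009 -0.0073] turn None
```

jog_arm(steps=[[[0.053,-0.0005,0],0],[[0.053,-0.0005,0],0],[[0,0,0.03],0],[[0,0,0],0],[[0,0,0],0]], finger_gap=0.9, clamp_n=20)

```text
time: 7.55
tool_pos: [0.5205, -0.1981, 0.1125]
tcp_rot: [-3.116, 0.393, 0.005]
wrist_force: [-0.4, 0.3, 0.5]
width: 0.899
grip_force: 0.0
```

```bash
python3 -c "
from h import *
go([.521,-.1985,.057],-.251+np.pi/2)"
```

```text
tcp [ 0.5205 -0.1981  0.1125] ytool yaw -1.822 delta [0.0007 0.0003 0.0555] turn -0.00018520168779811996
```

jog_arm(steps=[[[0,0,0.03],0],[[0,0,0.0255],0],[[0,0,0],0]])

```text
time: 7.92
tool_pos: [0.5197, -0.1979, 0.0571]
tcp_rot: [-3.116, 0.394, 0.006]
wrist_force: [-0.7, 0.4, -0.4]
width: 0.903
grip_force: 0.0
```

jog_arm(steps=[[[0,0,0],0],[[0,0,0],0],[[0,0,0],0]], finger_gap=0.0, clamp_n=20)

```text
time: 8.3
tool_pos: [0.5223, -0.1997, 0.0602]
tcp_rot: [3.115, -0.393, 0.003]
wrist_force: [-4.5, -3.0, 6.4]
width: 0.682
grip_force: 21.9
```

Run:
```python
from h import *
im=bot.read_camera("wrist")[:,:,::-1];cv2.imwrite("pics/w5.png",im)
t,r=tool();print(t)
w=bot.camera_info("wrist")
for z in(.057,.060,.062,.064): print(z,proj(w,[t+r.apply([.011,s*.03,t[2]-z]) for s in(-1,1)]).round(1).tolist())
```

```text
[ 0.52222937 -0.19970562  0.06020649]
0.057 [[267.0, 237.9], [381.2, 238.0]]
0.06 [[265.9, 240.5], [382.3, 240.5]]
0.062 [[265.2, 242.3], [383.0, 242.3]]
0.064 [[264.5, 244.1], [383.8, 244.2]]
```

View pics/w5.png

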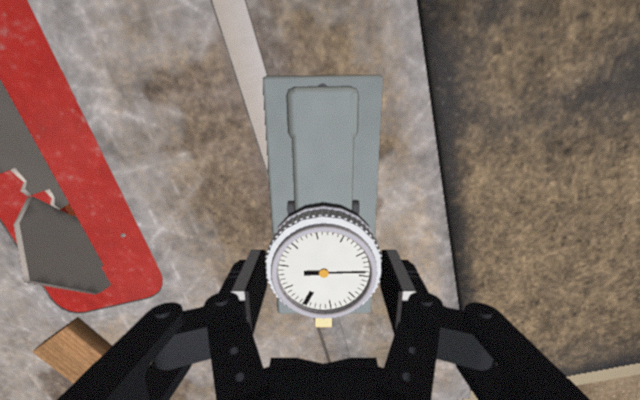

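The fingers are on the ring: dial centred at (323,272), tips at about row 245. The measured pose shifted by 3 mm, so I let it settle and recheck.

jog_arm(steps=[[[0,0,0],0],[[0,0,0],0],[[0,0,0],0]])

```text
time: 8.72
tool_pos: [0.5222, -0.1997, 0.0602]
tcp_rot: [3.115, -0.393, 0.003]
wrist_force: [-3.4, -3.9, 7.3]
width: 0.682
grip_force: 21.9
```

Run:
```python
from h import *
print(bot.read_state()["torque"])
im=bot.read_camera("side")[:,:,::-1];i=bot.camera_info("side");p=proj(i,[.521,-.1985,.06])[0].astype(int);print(p)
c=im[p[1]-40:p[1]+40,p[0]-50:p[0]+50];cv2.imwrite("pics/s5.png",cv2.resize(c,None,fx=7,fy=7,interpolation=2))
```

```text
[-0.6303569   0.73557568 -0.03341378]
[297 203]
```

View pics/s5.png

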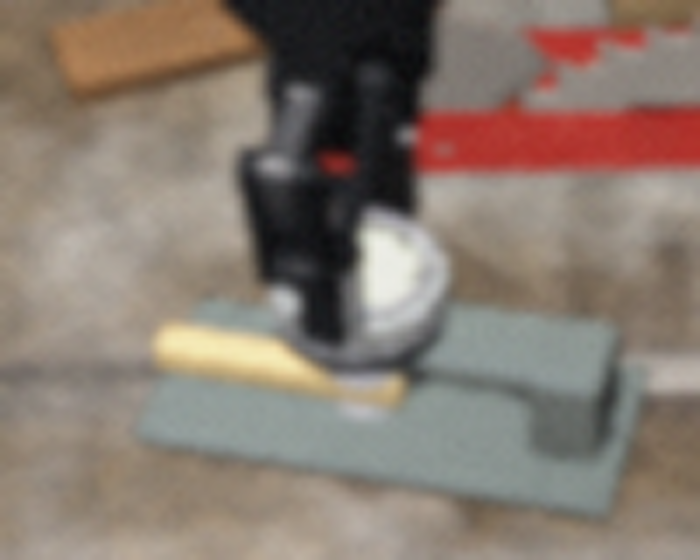

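Side view: the bar passes under the foot, and the finger lies on the ring at crop (320,300). The settled pose is 1.7 mm off-centre and 3 mm high, so I open, correct and regrip.

jog_arm(steps=[[[0,0,0],0],[[0,0,0],0],[[0,0,0],0]], finger_gap=0.9)

```text
time: 9.15
tool_pos: [0.5218, -0.1983, 0.0582]
tcp_rot: [-3.116, 0.393, -0.0]
wrist_force: [0.1, 0.1, -0.6]
width: 0.904
grip_force: 0.0
```

```bash
python3 -c "
from h import *
go([.521,-.1985,.0572],-.251+np.pi/2)"
```

```text
tcp [ 0.5218 -0.1983  0.0582] ytool yaw -1.822 delta [-0.0007  0.0004  0.001 ] turn -0.00016564257877682564
```

jog_arm(steps=[[[-0.0005,0.0012,0.001],0],[[0,0,0],0],[[0,0,0],0]])

```text
time: 9.52
tool_pos: [0.5208, -0.1996, 0.0572]
tcp_rot: [-3.117, 0.394, 0.0]
wrist_force: [0.3, 0.9, -0.4]
width: 0.903
grip_force: 0.0
```

jog_arm(steps=[[[0,0,0],0],[[0,0,0],0],[[0,0,0],0],[[0,0,0],0]], finger_gap=0.0, clamp_n=20)

```text
time: 10.02
tool_pos: [0.5209, -0.1995, 0.0576]
tcp_rot: [-3.117, 0.394, -0.0]
wrist_force: [-1.6, 2.0, 4.8]
width: 0.684
grip_force: 21.4
```

jog_arm(steps=[[[0,0,0],-0.1],[[0,0,0],-0.1],[[0,0,0],-0.1],[[0,0,0],-0.1],[[0,0,0],0]])

```text
time: 10.65
tool_pos: [0.5209, -0.1996, 0.0576]
tcp_rot: [-3.133, -0.232, -0.0]
wrist_force: [-1.0, 1.7, 5.7]
width: 0.691
grip_force: 21.5
```

Run:
```python
from dial import *
w=bot.camera_info("wrist");im=bot.read_camera("wrist");print(bot.read_state()["q"][5]);dial(im,w,[.521,-.199])
```

```text
1.0130923969028796
pointer/tail [(np.float64(-1.608), 145), (np.float64(1.647), 104), (np.float64(1.9), 30)]
zero [(np.float64(3.105), 181), (np.float64(-1.643), 101), (np.float64(0.565), 65)]
axis by hub [ 0.52144736 -0.19865512]
```

jog_arm(steps=[[[0,0,0],-0.16],[[0,0,0],-0.16],[[0,0,0],-0.16],[[0,0,0],-0.16],[[0,0,0],-0.16]])

```text
time: 11.32
tool_pos: [0.521, -0.1997, 0.0576]
tcp_rot: [2.792, 1.439, 0.0]
wrist_force: [-1.2, 1.1, 5.1]
width: 0.689
grip_force: 21.5
```

jog_arm(steps=[[[0,0,0],-0.16],[[0,0,0],-0.16],[[0,0,0],-0.16],[[0,0,0],-0.16],[[0,0,0],-0.16]])

```text
time: 11.95
tool_pos: [0.5211, -0.1998, 0.0576]
tcp_rot: [2.011, 2.413, 0.0]
wrist_force: [-0.3, 1.0, 3.9]
width: 0.687
grip_force: 21.4
```

jog_arm(steps=[[[0,0,0],0],[[0,0,0],0]])

```text
time: 12.2
tool_pos: [0.5212, -0.1998, 0.0576]
tcp_rot: [2.019, 2.406, 0.0]
wrist_force: [-1.4, 0.7, 5.3]
width: 0.687
grip_force: 21.5
```

Run:
```python
from dial import *
w=bot.camera_info("wrist");im=bot.read_camera("wrist");print(bot.read_state()["q"][5]);dial(im,w,[.521,-.199])
cv2.imwrite("pics/w6.png",im[:,:,::-1])
p=proj(w,[.521,-.199,.068])[0].astype(int);c=im[max(0,p[1]-50):p[1]+50,p[0]-50:p[0]+50,::-1]
cv2.imwrite("pics/c6.png",cv2.resize(c,None,fx=5,fy=5,interpolation=2))
```

```text
-0.5853941953811562
pointer/tail [(np.float64(-1.538), 144), (np.float64(1.543), 107), (np.float64(1.796), 38)]
zero [(np.float64(-1.582), 197), (np.float64(2.162), 71), (np.float64(-2.838), 70)]
axis by hub [ 0.52070206 -0.19833371]
```

View pics/c6.png

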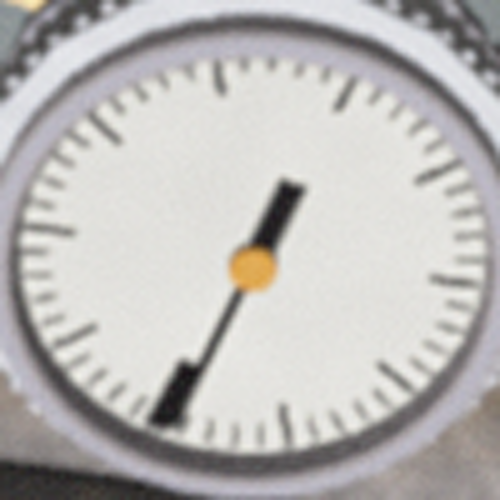

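The zero line, at crop (180,395), lies under the pointer to within about 0.02 rad. I add a small trim, let go, rise and verify from above.

jog_arm(steps=[[[0,0,0],-0.02],[[0,0,0],0],[[0,0,0],0]])

```text
time: 12.62
tool_pos: [0.5212, -0.1998, 0.0576]
tcp_rot: [1.994, 2.427, 0.0]
wrist_force: [-0.2, 1.5, 5.5]
width: 0.686
grip_force: 21.5
```

jog_arm(steps=[[[0,0,0],0],[[0,0,0],0],[[0,0,0],0]], finger_gap=1.0)

```text
time: 13.0
tool_pos: [0.5205, -0.1996, 0.0569]
tcp_rot: [-1.992, -2.429, 0.0]
wrist_force: [-0.2, -0.1, 0.5]
width: 1.001
grip_force: 0.0
```

jog_arm(steps=[[[0,0,-0.04],0],[[0,0,-0.05],0],[[-0.06,0,0],0],[[0,0,0],0],[[0,0,0],0]])

```text
time: 13.62
tool_pos: [0.5319, -0.2583, 0.1465]
tcp_rot: [-1.991, -2.427, 0.0]
wrist_force: [-0.3, 0.0, -0.2]
width: 0.997
grip_force: 0.0
```

Run:
```python
from dial import *
w=bot.camera_info("wrist");im=bot.read_camera("wrist");dial(im,w,[.521,-.199])
hsv=cv2.cvtColor(im,cv2.COLOR_RGB2HSV);m=cv2.inRange(hsv,(18,50,150),(40,255,255))
c=max(cv2.findContours(m,0,1)[0],key=cv2.contourArea)
P=ray(w,c[:,0],.022)[:,:2]-[.521,-.199];u=np.array([.9687,-.2481]);print("bar visible in gauge x",(P@u).min(),(P@u).max(),"y",(P@[.2481,.9687]).min(),(P@[.2481,.9687]).max())
```

```text
pointer/tail [(np.float64(-1.547), 99), (np.float64(1.586), 89), (np.float64(1.333), 22)]
zero [(np.float64(-1.573), 156), (np.float64(2.825), 57), (np.float64(-2.83), 53)]
axis by hub [ 0.52082569 -0.19851664]
bar visible in gauge x -0.21497420752583046 -0.11752291481211369 y -0.29471490294940744 0.006839976905612706
```

```bash
python3 -c "
from workcell import bot
print(bot.finish_job())"
```

```text
the job is handed in; nothing more can be done
None
```

I've handed in the job: the bar lies under the foot, the last measurement put the zero line about 0.5 mm from the pointer (2.5 mm allowed), and the gripper is open and clear; no verdict was returned.

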